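# Unlock a pressure cooker and turn its lid open

### The arm

A 6-joint arm with a two-finger parallel gripper is mounted at the origin on a cart in front of the work surface, level with it; the furniture and walls round the work are solid. World frame = base frame: x ahead of the robot, y to its left, z up, the work surface at z = 0. Lengths are in mm, angles in rad, forces in N, time in s.
With the tool pointing down it reaches from about 275 to 825 mm from the base axis. Payload 5.2 kg.
Tool frame: the origin (TCP) lies between the finger pads; the fingertips stand 19 mm ahead of it and the grasp point (between the pads) is the TCP; z points along the fingers, y is the line along which they close (so a half turn about z gives the same grasp; the last joint's range is limited). The gripper opens to 93 mm and grips with 3 to 60 N. Pads are 15 mm wide; open, the fingers measure 128 mm over their backs; the gripper's body (75 mm by 188 mm) begins 65 mm behind the grasp point.
Start: joints at [1.027, 0.259, 1.535, -0, 1.348, -0.203], TCP at [183.811, 518.381, 237.653] pointing down, gripper open.
Joint ranges: [-3.14, 3.14], [-0.91, 2.08], [0.19, 2.58], [-1.22, 4.36], [0.22, 2.71], [-3.12, 3.12]. Speed limits (rad/s): [2.57, 2.57, 3.14, 3.14, 3.14, 3.14].

### API

Orientations are given as a unit quaternion [w, x, y, z].
In Python, from bench import env, cams gives the robot as it stands. The module is installed in compiled form; this text tells all that it offers.
- The arm moves only by the tool play_rows, never from a script. Its argument "deltas" is one flat list of numbers, 7 for each row, row after row: the shift along the tool's x, y, z in m, then the turn, a rotation vector about the tool's x, y, z in rad, then the finger opening in m, from 0 to 0.093. In form: [x, y, z, wx, wy, wz, hand, x, y, z, wx, wy, wz, hand, ...]. A call has 1 to 12 rows; each row shifts and turns the commanded pose from where the row before left it, along the tool's axes as they then stand; what a row does not reach is not made up. A row lasts 1/10 s, in which the tool goes at most 50 mm and 8.59 degrees, less where a joint would pass 70% of its speed; a pose out of reach is approached as far as the arm can. A call with a gripper value outside its range is refused whole. The fingers move at their own pace and stop on an object; "squeeze" is the grip in N (left out, the last holds). Time passes only in rows, so rows that do not move let the fingers close. It gives the time, the measured TCP pose, the force, the opening and the grip force at its end, in the units of the state.
- env.observe(): the state, without advancing time (a new reading comes with each control period).
- cams.camera(name): name is "scene" or "side" or "wrist"; returns a dict with "image" (420x560x3 uint8, blue, green, red), "camera_matrix" (3x3 intrinsics, pixels), "T" (4x4, takes a point from camera to world coordinates); the wrist camera has in their place "T_tool_cam" (4x4, takes a point from camera to tool coordinates, whose origin is the TCP and whose axes are the flange's). Camera axes: x right, y down, z forward; pixel columns grow to the right and rows downward; lengths in mm; the calibration is good to about 2 mm. A picture is of the moment at which its call begins: read the wrist's pose just before it. There is no depth.
- env.sign_off(): hands the job in; it is judged then, once.
The state is a dict: "time": time; "joint_positions": joint angles; "dq": joint speeds; "joint_efforts": joint torques, N m; "ee_pos": TCP position; "eef_rot": TCP orientation; "force": force on the tool from outside, world axes, zero at the start; "wrist_torque": the same for the moment, N m; "gripper_width": finger opening in mm; "grasp_force": force on a finger pad.
Only numpy, scipy, OpenCV 4.12 (cv2) and the standard library are available. Lean on these libraries where they do the work, as an engineer would, in place of code of your own. Each camera call takes 0.05 s, during which the arm holds its last target. There are 200 camera calls.

### The job

The pressure is down, so get the pressure cooker ready to open. Push the red thumb slide on top of its lid handle towards the lid, through the steam-vent notch where it first catches and on to its second stop, where the lid unlocks; then push the lid's handle sideways, counter-clockwise seen from above, until the lid has turned as far as it goes. Only push, lift nothing: leave the cooker where it stands with the lid still on, and do not disturb the kettle, salt shaker, pepper mill or onion.

Things in the scene. Friction and masses are not known exactly. Their poses are not given: they have to be found in the camera images.
- cooker: Steel pressure cooker, 5 to 7 kg, loose on one of the two rear burners (kettle on the other). Pot 190 mm wide, 112 high; lid top at 136, grey valve knob in its middle (40 wide) to 158. Origin: middle of the underside, z up. Two long dark-grey handles, one above the other, point to its own -x (roughly at the robot): lower one on the pot (25 mm wide, top at z 103), upper one on the lid.
- lid (a joint): Turn of the lid with its handle about the pot's upright axis, rad: 0 = closed, lid handle exactly above the lower handle; positive = counter-clockwise from above; 0.56 = rigid stop, open. Locked at 0 by a steel bolt until the slide has passed about 19 mm. Turns with 0.35 N m of friction, stays where it is left.
- slide (a joint): Travel of the red thumb slide along the lid handle towards the pot's middle, m: 0 = locked (white dot), 0.012 = steam vent, first catch (amber dot), 0.024 = unlocked, second stop, rigid (green dot). A spring detent holds it at each; leaving one takes about 5 to 7 N, and from halfway it snaps on into the next.
- tab (a point): Middle of the top edge of the slide's red upright thumb tab, 17 mm above the lid handle's flat top, 9 mm thick along the handle, 20 wide. x axis: along the handle to the pot's middle, the way it is pushed; y across; z up. On the handle-end side of the tab the handle's top is bare for 54 mm; on the other side the lid's rim is 88 mm away.
- handle_mid (a point): Point on the middle line of the lid handle's flat top, 215 mm from the pot's axis (at first 19 mm beyond the tab's middle); x axis along the handle to the pot's middle, y across, z up. Handle dark grey, 28 mm wide, 21 mm thick below this top; then a 12 mm gap down to the pot's lower handle.
- handle_end (a point): The free end of the lid handle, at the height of its flat top, on its middle line, 255 mm from the pot's axis. Same axes as handle_mid.
- kettle: Dark whistling kettle, 193 mm high with its wooden bail handle, 262 mm over the spout, loose on the other rear burner; leave alone. Origin under its middle.
- salt_shaker: Glass salt shaker with grey top, 44 mm across, 90 mm high, loose on the black cooktop between the two burner supports; leave alone. Origin under its middle.
- pepper_mill: Brown wooden pepper mill, 58 mm across, 160 mm high, loose on the wooden worktop right of the range; leave alone. Origin under its middle.
- onion: Red onion, 78 mm across, 84 mm high, loose on the grey worktop left of the range; leave alone. Origin under its middle.

How it is judged (in metres and radians):
On the way, in this order (a step that is already met when the one before it is completed fails the run):
1. the slide is at its second stop (unlocked) (value of joint slide above 0.0225 m), for 0.2 s.
2. the lid has been turned to its open stop (value of joint lid above 0.52 rad), for 0.2 s.
At the end, for the whole second after the job is handed in: The slide rests at its second stop (past 22.5 of 24 mm), the lid is turned to its open stop (past 0.52 of 0.56 rad) and at rest; the cooker stands upright on its burner within 30 mm of where it was; kettle, salt shaker, pepper mill and onion are within 20 mm of where they were (value of joint slide above 0.0225 m and value of joint lid above 0.52 rad and velocity of joint lid below 0.05 rad/s and distance of cooker from where it was at the start of the episode below 0.03 m and angle between cooker's own z axis and vertical below 0.05 rad and linear speed of cooker below 0.01 m/s and distance of each of kettle, salt_shaker, pepper_mill, onion from where it was at the start of the episode below 0.02 m); the robot touches nothing.
It fails at once if the cooker is lifted off its burner or tipped (height (world z) of cooker above 0.044 m or angle between cooker's own z axis and vertical above 0.12 rad).
It fails at once if the cooker is pushed along by more than 30 mm (distance of cooker from where it was at the start of the episode above 0.03 m).
It fails at once if the kettle is moved by more than 20 mm (distance of kettle from where it was at the start of the episode above 0.02 m).
It fails at once if the salt shaker is moved by more than 20 mm (distance of salt_shaker from where it was at the start of the episode above 0.02 m).
It fails at once if the pepper mill or the onion is moved by more than 20 mm (distance of any of pepper_mill, onion from where it was at the start of the episode above 0.02 m).
It also fails if it takes over 45 s, if anything falls off the work surface, if the arm or the gripper's body presses on something with over 40 N, if the wrist force passes 120 N, or if a joint passes its speed limit or range.

## Working session

There is one attempt and no reset: what is moved stays moved. The work goes in short steps, Python scripts to look and compute and a tool call to move; the robot and the scene stay as the last step left them, time stands still between calls to the robot, and variables do not carry over. Pictures are saved under pics/ and viewed, at most 10 in all, crops included, and the job is handed in when it is done.

Besides the shell and the picture viewer there is one more tool, called after ">>>" in YAML: its name, and indented under it one key for each argument. play_rows: Moves the arm, as the interface text tells. Its arguments: {"type":"object","properties":{"deltas":{"type":"array","items":{"type":"number"}},"squeeze":{"type":"number"}},"required":["deltas"]}

```bash
mkdir -p pics; python3 - <<'E'
from bench import env,cams
import cv2,numpy as np,pickle
o=env.observe();print({k:np.round(v,3).tolist() for k,v in o.items()})
d={}
for n in("scene","side","wrist"):
    c=cams.camera(n);d[n]=c;cv2.imwrite(f"pics/{n}0.png",c["image"])
    print(n,c["camera_matrix"].tolist(),np.round(c.get("T",c.get("T_tool_cam")),3).tolist())
pickle.dump(d,open("cam0.pkl","wb"))
E
```

```text
{'time': 0.0, 'joint_positions': [1.027, 0.259, 1.536, 0.0, 1.348, -0.203], 'dq': [-0.001, 0.0, 0.001, -0.001, 0.0, 0.002], 'joint_efforts': [-0.002, -43.731, -28.4, 0.072, 0.042, -0.0], 'ee_pos': [183.544, 517.913, 236.81], 'eef_rot': [-0.0, 0.17, 0.986, -0.001], 'force': [-0.614, -0.473, 1.301], 'wrist_torque': [-0.026, -0.019, -0.022], 'grasp_force': 0.0, 'gripper_width': 93.323}
scene [[536.8876527876258, 0.0, 288.61638038735344], [0.0, 536.8876527876258, 202.24989631036973], [0.0, 0.0, 1.0]] [[0.756, -0.292, 0.586, -477.766], [-0.654, -0.365, 0.663, -1128.657], [0.02, -0.884, -0.467, 942.992], [0.0, 0.0, 0.0, 1.0]]
side [[417.2412855196767, 0.0, 278.5194907643359], [0.0, 417.2412855196767, 209.3157856972814], [0.0, 0.0, 1.0]] [[0.953, -0.259, 0.159, 334.808], [-0.304, -0.809, 0.503, -627.783], [-0.002, -0.528, -0.849, 1193.618], [0.0, 0.0, 0.0, 1.0]]
wrist [[351.1385598912857, 0.0, 279.47480151727194], [0.0, 351.1385598912857, 209.6890377528564], [0.0, 0.0, 1.0]] [[0.001, -0.964, -0.267, 75.142], [1.0, 0.001, -0.0, 0.175], [0.001, -0.267, 0.964, -146.739], [0.0, 0.0, 0.0, 1.0]]
```

View pics/scene0.png

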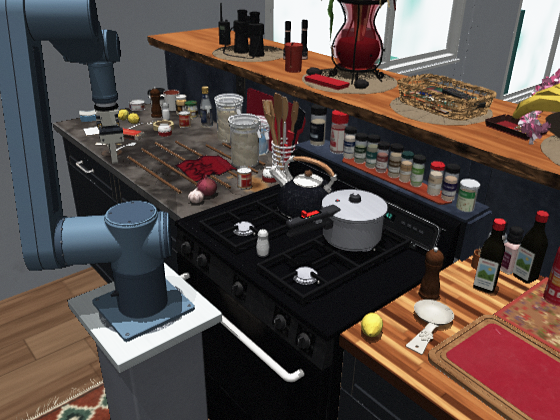

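View pics/side0.png

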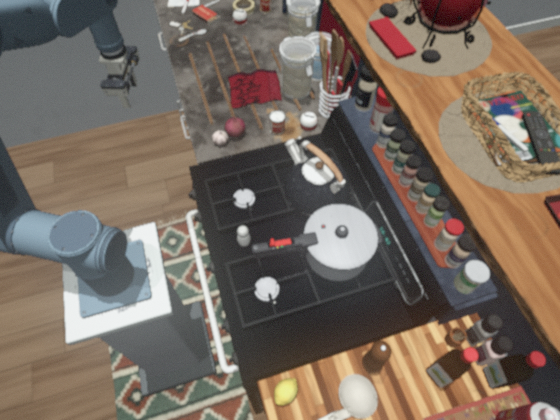

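The scene picture shows the cooker at (355,220) with its handle ending near (288,220), the kettle left of it and the salt shaker at (263,243). The side view shows the knob at (342,231) and the handle from (317,240) to (253,245), with the shaker close to the handle's end at (243,236). I'll enlarge both.

```bash
python3 - <<'E'
import cv2,pickle,numpy as np
d=pickle.load(open("cam0.pkl","rb"))
a=d["side"]["image"][195:285,225:385];b=d["scene"]["image"][175:265,240:400]
f=lambda i:cv2.resize(i,None,fx=5,fy=5,interpolation=cv2.INTER_CUBIC)[:300*2]
cv2.imwrite("pics/c1.png",f(a));cv2.imwrite("pics/c2.png",f(b))
E
```

```text
(no output)
```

View pics/c1.png

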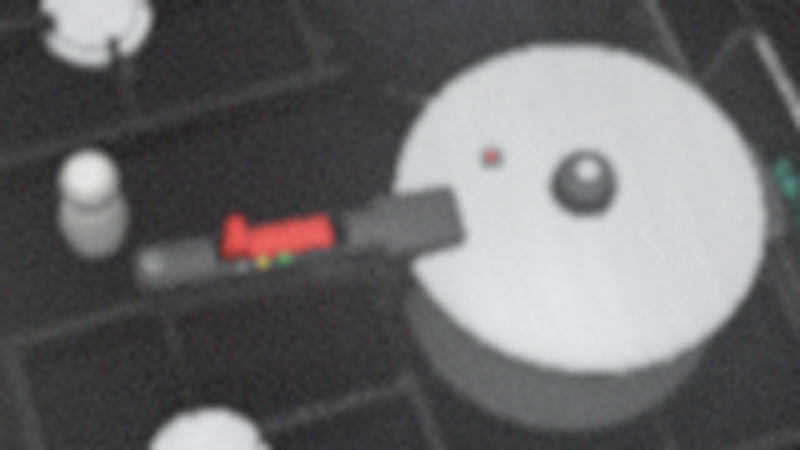

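View pics/c2.png

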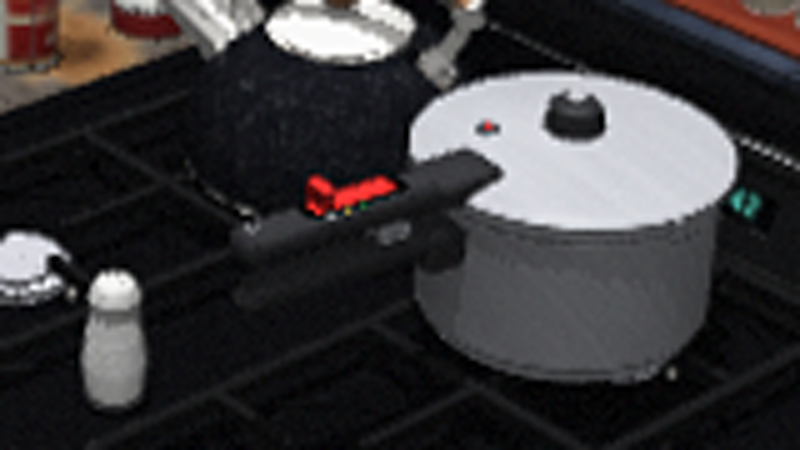

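```bash
cat > m.py <<'E'
import cv2,pickle,numpy as np
from scipy.optimize import least_squares
d=pickle.load(open("cam0.pkl","rb"))
off={"side":(225,195),"scene":(240,175)}
def proj(n,P):
    c=d[n];p=np.linalg.inv(c["T"])@np.r_[P,1];q=c["camera_matrix"]@p[:3];return q[:2]/q[2]
def tri(s,c):
    px={"side":np.array(s)/5+off["side"],"scene":np.array(c)/5+off["scene"]}
    r=least_squares(lambda P:np.r_[tuple(proj(n,P)-px[n] for n in px)],[600,0,150],x_scale=100)
    return r.x,np.abs(r.fun).max()
E
python3 - <<'E'
from m import *
M={"knob":((588,163),(577,97)),"lid":((582,208),(574,150)),"tab":((234,232),(319,183)),"end":((138,258),(235,238)),"salt":((88,170),(114,282))}
for k,v in M.items(): x,e=tri(*v);print(k,x.round(1),round(e,2))
loc={"knob":(0,0,158),"lid":(0,0,134),"tab":(-196,0,153),"end":(-255,0,136)}
def f(q):
    c,s=np.cos(q[3]),np.sin(q[3]);r=[]
    for k,l in loc.items():
        P=[q[0]+c*l[0],q[1]+s*l[0],q[2]+l[2]]
        for i,n in enumerate(("side","scene")): r+=list(proj(n,P)-(np.array(M[k][i])/5+off[n]))
    return np.array(r)
r=least_squares(f,[700,0,30,0],x_scale=[100,100,10,.1]);print(r.x.round(3));print(r.fun.reshape(-1,2,2).round(2).tolist())
q=r.x
for R in(196,215,255):print(R,q[0]-np.cos(q[3])*R,q[1]-np.sin(q[3])*R)
E
```

```text
knob [ 675.7 -139.4  182.1] 0.06
lid [ 671.9 -147.3  148.1] 0.81
tab [ 475.6 -119.4  180.5] 0.23
end [ 423.3 -105.7  155.7] 0.39
salt [417.    0.5  78.3] 0.41
[ 6.73014e+02 -1.44568e+02  2.14050e+01 -1.49000e-01]
[[[-0.37, 2.24], [0.61, 1.61]], [[-0.26, -2.63], [0.61, -2.22]], [[0.68, -0.64], [0.19, 1.07]], [[-1.08, 0.05], [0.03, 0.08]]]
196 479.17110090775276 -115.56860485692152
215 460.38022203899493 -112.75740025040993
255 420.8204770521364 -106.8390747630171
```

```bash
cat > g.py <<'E'
import sys,numpy as np
from bench import env
from scipy.spatial.transform import Rotation as R
def go(p,u):  # total shift (mm, current tool axes) and turn to TCP p, tool down with tool x = -(cos u, sin u)
    o=env.observe();w=o["eef_rot"];r=R.from_quat([w[1],w[2],w[3],w[0]])
    x=-np.array([np.cos(u),np.sin(u),0]);z=np.array([0,0,-1]);t=R.from_matrix(np.c_[x,np.cross(z,x),z])
    print("t",o["time"],"pos",np.round(o["ee_pos"],1),"F",np.round(o["force"],1),"shift",r.inv().apply(np.array(p)-o["ee_pos"]).round(1),"turn",(r.inv()*t).as_rotvec().round(4))
if __name__=="__main__": a=list(map(float,sys.argv[1:]));go(a[:3],a[3])
E
python3 g.py 440 -108 330 -0.12
```

```text
t 0.15 pos [183.6 518.  237. ] F [-1.4 -0.1 -0.7] shift [-450.9 -504.5  -92.4] turn [-0.0014 -0.0004 -0.2208]
```

>>> play_rows:
  deltas: [0, 0, -0.03, 0, 0, 0, 0.0, 0, 0, -0.03, 0, 0, 0, 0.0, 0, 0, -0.032, 0, 0, 0, 0, -0.02, -0.023, 0, 0, 0, 0, 0, -0.025, -0.028, 0, 0, 0, 0, 0, -0.025, -0.028, 0, 0, 0, 0, 0, -0.025, -0.028, 0, 0, 0, 0, 0, -0.025, -0.028, 0, 0, 0, 0, 0, -0.025, -0.028, 0, 0, 0, 0, 0, -0.025, -0.028, 0, 0, 0, 0, 0, -0.025, -0.028, 0, 0, 0, 0, 0, -0.025, -0.028, 0, 0, 0, 0, 0]

```text
time: 1.35
ee_pos: [308.6, 210.6, 329.6]
eef_rot: [0.0, 0.169, 0.986, 0.0]
force: [2.2, 0.1, -0.9]
gripper_width: 2.4
grasp_force: 0.0
```

>>> play_rows:
  deltas: [-0.025, -0.028, 0, 0, 0, 0, 0, -0.025, -0.028, 0, 0, 0, 0, 0, -0.025, -0.028, 0, 0, 0, 0, 0, -0.025, -0.028, 0, 0, 0, 0, 0, -0.025, -0.028, 0, 0, 0, 0, 0, -0.025, -0.028, 0, 0, 0, 0, 0, -0.025, -0.028, 0, 0, 0, 0, 0, -0.025, -0.028, 0, 0, 0, 0, 0, 0, 0, 0, 0, 0, -0.11, 0, 0, 0, 0, 0, 0, -0.11, 0, 0, 0, 0, 0, 0, 0, 0]

```text
time: 2.45
ee_pos: [422.1, -66.3, 329.3]
eef_rot: [-0.0, 0.06, 0.998, 0.0]
force: [-0.2, 0.7, 1.2]
gripper_width: 0.2
grasp_force: 0.0
```

```bash
python3 g.py 440 -108 330 -0.12; python3 - <<'E'
from bench import env,cams
import cv2,pickle
o=env.observe();c=cams.camera("wrist");pickle.dump((o,c),open("w1.pkl","wb"));cv2.imwrite("pics/w1.png",c["image"])
E
```

```text
t 2.45 pos [422.1 -66.3 329.3] F [-0.2  0.7  1.2] shift [-22.8 -39.3  -0.8] turn [ 0.0003 -0.0009 -0.0008]
```

View pics/w1.png

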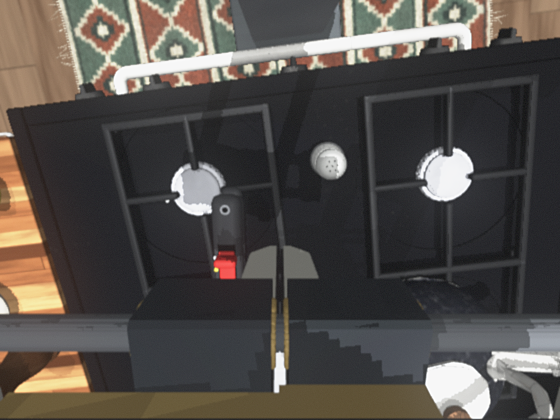

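```bash
python3 - <<'E'
import cv2
i=cv2.imread("pics/w1.png")[180:285,190:260]
cv2.imwrite("pics/w1c.png",cv2.resize(i,None,fx=5.5,fy=5.5,interpolation=cv2.INTER_CUBIC))
E
```

```text
(no output)
```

View pics/w1c.png

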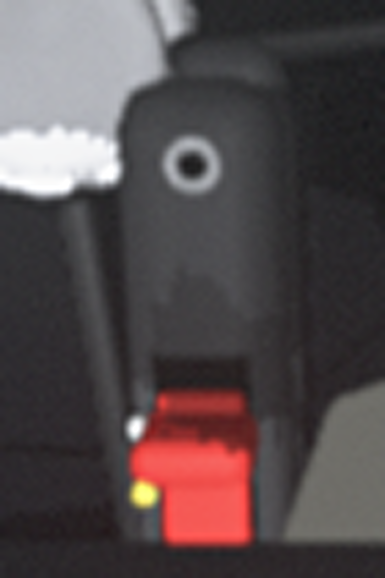

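```bash
cat > w.py <<'E'
import pickle,numpy as np
from scipy.spatial.transform import Rotation as R
def ray(f,px,z):
    o,c=pickle.load(open(f,"rb"));w=o["eef_rot"];T=np.eye(4);T[:3,:3]=R.from_quat([w[1],w[2],w[3],w[0]]).as_matrix();T[:3,3]=o["ee_pos"];T=T@c["T_tool_cam"]
    d=T[:3,:3]@np.linalg.inv(c["camera_matrix"])@[*px,1];return T[:3,3]+d*(z-T[2,3])/d[2]
E
python3 - <<'E'
from w import *
f="w1.pkl"
for n,p,z in(("end",(195,80),159),("ring",(192,165),160),("tab",(192,472),177),("tabtop_near",(192,452),177),("tabface_bottom",(195,400),162),("tabL",(132,472),177),("tabR",(250,472),177),("hL",(125,250),160),("hR",(268,250),160),("hL2",(125,350),160),("hR2",(262,350),160)):
    print(n,ray(f,(190+p[0]/5.5,180+p[1]/5.5),z).round(1))
E
```

```text
end [ 414.  -115.3  159. ]
ring [ 428.4 -118.   160. ]
tab [ 476.9 -123.3  177. ]
tabtop_near [ 473.3 -122.7  177. ]
tabface_bottom [ 470.  -123.9  162. ]
tabL [ 475.7 -133.3  177. ]
tabR [ 478.1 -113.6  177. ]
hL [ 442.  -131.8  160. ]
hR [ 444.9 -107.4  160. ]
hL2 [ 460.1 -134.9  160. ]
hR2 [ 462.9 -111.2  160. ]
```

```bash
python3 g.py 452 -119 190 -0.125
```

```text
t 2.5 pos [422.1 -66.  329.4] F [-0.4  0.1  0.4] shift [-36.3 -49.  139.3] turn [ 0.0002 -0.0007  0.0015]
```

>>> play_rows:
  deltas: [-0.012, -0.016, 0, 0, 0, 0, 0, -0.012, -0.016, 0, 0, 0, 0, 0, -0.012, -0.017, 0, 0, 0, 0, 0, 0, 0, 0.03, 0, 0, 0, 0, 0, 0, 0.03, 0, 0, 0, 0, 0, 0, 0.03, 0, 0, 0, 0, 0, 0, 0.025, 0, 0, 0, 0, 0, 0, 0.015, 0, 0, 0, 0, 0, 0, 0.009, 0, 0, 0, 0, 0, 0, 0, 0, 0, 0, 0, 0, 0, 0, 0, 0, 0, 0]

```text
time: 3.6
ee_pos: [452.7, -119.6, 191.1]
eef_rot: [0.0, 0.061, 0.998, -0.0]
force: [-0.0, -0.7, 0.2]
gripper_width: 0.4
grasp_force: 0.0
```

```bash
python3 g.py 472 -121 185 -0.125; python3 - <<'E'
from bench import env,cams
import cv2,pickle,numpy as np
a=cams.camera("side")["image"][200:280,225:345];b=cams.camera("scene")["image"][155:235,270:390]
f=lambda i:cv2.resize(i,None,fx=3.3,fy=3.3,interpolation=cv2.INTER_CUBIC)
cv2.imwrite("pics/p1.png",np.hstack([f(a),f(b)]))
E
```

```text
t 3.6 pos [ 452.7 -119.6  191.1] F [-0.  -0.7  0.2] shift [-19.3   1.    6.1] turn [-0.0003  0.0007  0.0036]
```

View pics/p1.png

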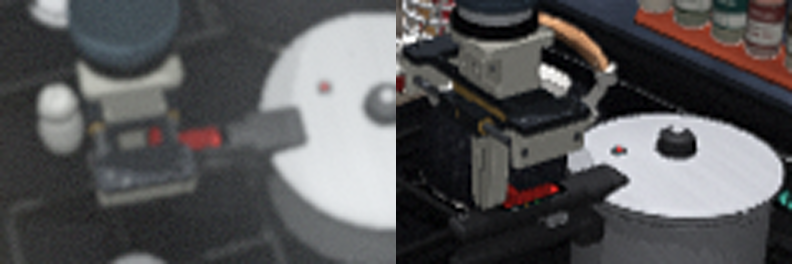

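The gripper straddles the handle behind the red tab, and nothing is touching. I'll lower it a little and push.

>>> play_rows:
  deltas: [0, 0, 0.003, 0, 0, 0, 0, 0, 0, 0.002, 0, 0, 0, 0, -0.003, 0, 0, 0, 0, 0, 0, -0.003, 0, 0, 0, 0, 0, 0, -0.002, 0, 0, 0, 0, 0, 0, -0.002, 0, 0, 0, 0, 0, 0, -0.002, 0, 0, 0, 0, 0, 0, 0, 0, 0, 0, 0, 0, 0]

```text
time: 4.5
ee_pos: [459.7, -120.0, 187.0]
eef_rot: [-0.004, 0.06, 0.998, -0.0]
force: [-18.6, 1.2, 21.0]
gripper_width: 0.9
grasp_force: 11.5
```

>>> play_rows:
  deltas: [-0.002, 0, 0, 0, 0, 0, 0, 0, 0, 0, 0, 0, 0, 0]

```text
time: 4.7
ee_pos: [462.9, -120.4, 187.0]
eef_rot: [-0.003, 0.06, 0.998, -0.0]
force: [-13.7, -0.1, 17.4]
gripper_width: 0.4
grasp_force: 9.1
```

>>> play_rows:
  deltas: [-0.002, 0, 0, 0, 0, 0, 0, 0, 0, 0, 0, 0, 0, 0]

```text
time: 4.9
ee_pos: [465.7, -120.7, 187.1]
eef_rot: [-0.002, 0.06, 0.998, -0.0]
force: [-11.3, 1.1, 15.3]
gripper_width: 0.4
grasp_force: 7.9
```

>>> play_rows:
  deltas: [-0.002, 0, 0, 0, 0, 0, 0, 0, 0, 0, 0, 0, 0, 0]

```text
time: 5.1
ee_pos: [467.8, -121.0, 187.1]
eef_rot: [-0.002, 0.06, 0.998, -0.0]
force: [-10.6, 0.5, 15.5]
gripper_width: 0.7
grasp_force: 7.8
```

The upward force means the tips are dragging on the handle's top, which is near z 168, higher than I estimated. I'll raise them.

>>> play_rows:
  deltas: [0, 0, -0.002, 0, 0, 0, 0, 0, 0, -0.002, 0, 0, 0, 0, 0, 0, 0, 0, 0, 0, 0]

```text
time: 5.4
ee_pos: [470.2, -121.1, 189.9]
eef_rot: [0.0, 0.06, 0.998, -0.0]
force: [-0.3, -0.2, 1.3]
gripper_width: 0.6
grasp_force: 0.6
```

```bash
python3 g.py 472 -121 185 -0.125; python3 - <<'E'
from bench import env,cams
import cv2,pickle,numpy as np
a=cams.camera("side")["image"][200:280,225:345];b=cams.camera("scene")["image"][155:235,270:390]
f=lambda i:cv2.resize(i,None,fx=3.3,fy=3.3,interpolation=cv2.INTER_CUBIC)
cv2.imwrite("pics/p2.png",np.hstack([f(a),f(b)]))
E
```

```text
t 5.4 pos [ 470.2 -121.1  189.9] F [-0.3 -0.2  1.3] shift [-1.7  0.3  4.9] turn [-0.0002  0.0008  0.0043]
```

View pics/p2.png

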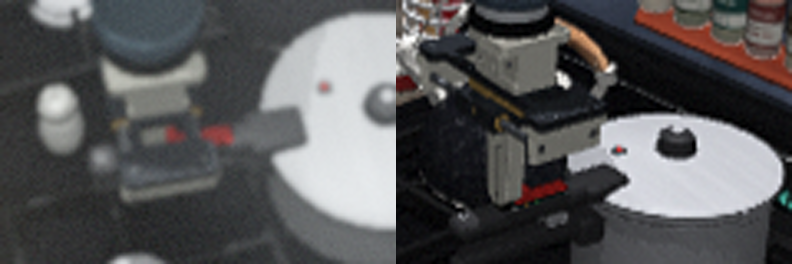

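The cooker looks unmoved, and the slide's far end has moved about 10 mm, which is near the first notch. I'll keep pushing with the tips clear of the handle.

>>> play_rows:
  deltas: [-0.002, 0, 0, 0, 0, 0, 0, -0.002, 0, 0, 0, 0, 0, 0, 0, 0, 0, 0, 0, 0, 0]

```text
time: 5.8
ee_pos: [473.6, -121.5, 189.9]
eef_rot: [-0.001, 0.06, 0.998, 0.0]
force: [-3.9, 0.7, 5.5]
gripper_width: 0.3
grasp_force: 3.0
```

>>> play_rows:
  deltas: [-0.002, 0, 0, 0, 0, 0, 0, -0.001, 0, 0, 0, 0, 0, 0, 0, 0, 0, 0, 0, 0, 0]

```text
time: 6.1
ee_pos: [477.5, -122.0, 190.0]
eef_rot: [0.001, 0.06, 0.998, -0.0]
force: [-0.3, 0.7, 4.3]
gripper_width: 0.6
grasp_force: 2.1
```

>>> play_rows:
  deltas: [-0.002, 0, 0, 0, 0, 0, 0, 0, 0, 0, 0, 0, 0, 0]

```text
time: 6.3
ee_pos: [479.9, -122.3, 189.9]
eef_rot: [0.001, 0.06, 0.998, -0.0]
force: [2.0, 0.4, 2.6]
gripper_width: 0.4
grasp_force: 1.7
```

>>> play_rows:
  deltas: [-0.002, 0, 0, 0, 0, 0, 0, 0, 0, 0, 0, 0, 0, 0]

```text
time: 6.5
ee_pos: [481.6, -122.6, 189.8]
eef_rot: [0.001, 0.06, 0.998, -0.0]
force: [1.9, 0.5, 2.7]
gripper_width: 0.3
grasp_force: 1.5
```

```bash
cat > red.py <<'E'
from bench import cams
import numpy as np,pickle
d=pickle.load(open("cam0.pkl","rb"))
def red(im,box):
    x0,x1,y0,y1=box;i=im[y0:y1,x0:x1].astype(int);m=(i[...,2]>110)&(i[...,2]>1.8*i[...,1])&(i[...,2]>1.8*i[...,0])
    y,x=np.nonzero(m);return len(x),x.min()+x0,x.max()+x0,y.min()+y0,y.max()+y0
B={"side":(262,315,228,255),"scene":(295,335,205,225)}
for n in B: print(n,"start",red(d[n]["image"],B[n]),"now",red(cams.camera(n)["image"],B[n]))
from m import proj
for n in B: print(n,[proj(n,[478+t,-122-t*.125,170]).round(1).tolist() for t in(0,12,24)])
E
python3 red.py
```

```text
side start (147, np.int64(269), np.int64(291), np.int64(238), np.int64(246)) now (29, np.int64(281), np.int64(298), np.int64(238), np.int64(241))
scene start (63, np.int64(301), np.int64(318), np.int64(210), np.int64(217)) now (2, np.int64(321), np.int64(323), np.int64(209), np.int64(211))
side [[272.8, 243.6], [277.1, 242.9], [281.4, 242.2]]
scene [[305.1, 214.9], [308.4, 213.9], [311.7, 212.8]]
```

>>> play_rows:
  deltas: [-0.002, 0, 0, 0, 0, 0, 0, 0, 0, 0, 0, 0, 0, 0]

```text
time: 6.8
ee_pos: [481.8, -122.4, 188.9]
eef_rot: [-0.002, 0.06, 0.998, 0.0]
force: [-1.4, -0.7, 0.7]
gripper_width: 0.6
grasp_force: 0.8
```

>>> play_rows:
  deltas: [-0.002, 0, 0, 0, 0, 0, 0, 0, 0, 0, 0, 0, 0, 0]

```text
time: 7.0
ee_pos: [482.2, -122.4, 188.8]
eef_rot: [-0.003, 0.06, 0.998, 0.0]
force: [-7.7, -0.4, 3.5]
gripper_width: 0.6
grasp_force: 3.7
```

```bash
python3 red.py|grep now
```

```text
side start (147, np.int64(269), np.int64(291), np.int64(238), np.int64(246)) now (30, np.int64(281), np.int64(298), np.int64(238), np.int64(241))
scene start (63, np.int64(301), np.int64(318), np.int64(210), np.int64(217)) now (5, np.int64(310), np.int64(324), np.int64(209), np.int64(215))
```

>>> play_rows:
  deltas: [-0.002, 0, 0, 0, 0, 0, 0, 0, 0, 0, 0, 0, 0, 0]

```text
time: 7.3
ee_pos: [482.6, -122.4, 188.6]
eef_rot: [-0.005, 0.06, 0.998, 0.001]
force: [-12.2, -0.2, 6.6]
gripper_width: 0.6
grasp_force: 6.3
```

>>> play_rows:
  deltas: [-0.001, 0, 0, 0, 0, 0, 0, 0, 0, 0, 0, 0, 0, 0]

```text
time: 7.5
ee_pos: [482.7, -122.3, 188.6]
eef_rot: [-0.006, 0.06, 0.998, 0.001]
force: [-15.1, -0.2, 8.1]
gripper_width: 0.5
grasp_force: 7.6
```

```bash
python3 red.py|grep now
```

```text
side start (147, np.int64(269), np.int64(291), np.int64(238), np.int64(246)) now (32, np.int64(281), np.int64(298), np.int64(238), np.int64(241))
scene start (63, np.int64(301), np.int64(318), np.int64(210), np.int64(217)) now (5, np.int64(310), np.int64(324), np.int64(209), np.int64(215))
```

A rigid stop at 15 N. I'll back off, rise and check.

>>> play_rows:
  deltas: [0.008, 0, 0, 0, 0, 0, 0, 0.008, 0, 0, 0, 0, 0, 0, 0.008, 0, -0.01, 0, 0, 0, 0, 0, 0, -0.03, 0, 0, 0, 0, 0, 0.025, -0.04, 0, 0, 0, 0, 0.02, 0.03, -0.04, 0, 0, 0, 0, 0.015, 0.025, -0.02, 0, 0, 0, 0, 0, 0, 0, 0, 0, 0, 0, 0, 0, 0, 0, 0, 0, 0]

```text
time: 8.5
ee_pos: [440.0, -38.8, 327.8]
eef_rot: [0.001, 0.06, 0.998, -0.0]
force: [0.7, -0.6, -0.4]
gripper_width: 0.2
grasp_force: 0.0
```

```bash
python3 red.py|grep now; python3 - <<'E'
from bench import env,cams
import cv2,pickle,numpy as np
o=env.observe();c=cams.camera("wrist");pickle.dump((o,c),open("w2.pkl","wb"))
f=lambda i:cv2.resize(i,None,fx=5,fy=5,interpolation=cv2.INTER_CUBIC)
print(o["ee_pos"])
a=c["image"][170:290,170:250];b=cams.camera("side")["image"][200:320-0,245:325]
b=cams.camera("side")["image"][195:275,250:325]
A=f(a);b=cv2.resize(b,None,fx=5,fy=5,interpolation=cv2.INTER_CUBIC)
h=max(A.shape[0],b.shape[0]);p=lambda i:np.pad(i,((0,h-i.shape[0]),(0,0),(0,0)))
cv2.imwrite("pics/w2.png",np.hstack([p(A),p(b)]))
E
```

```text
side start (147, np.int64(269), np.int64(291), np.int64(238), np.int64(246)) now (143, np.int64(278), np.int64(298), np.int64(237), np.int64(245))
scene start (63, np.int64(301), np.int64(318), np.int64(210), np.int64(217)) now (65, np.int64(308), np.int64(325), np.int64(208), np.int64(215))
[439.83110829 -39.4251816  326.12147174]
```

View pics/w2.png

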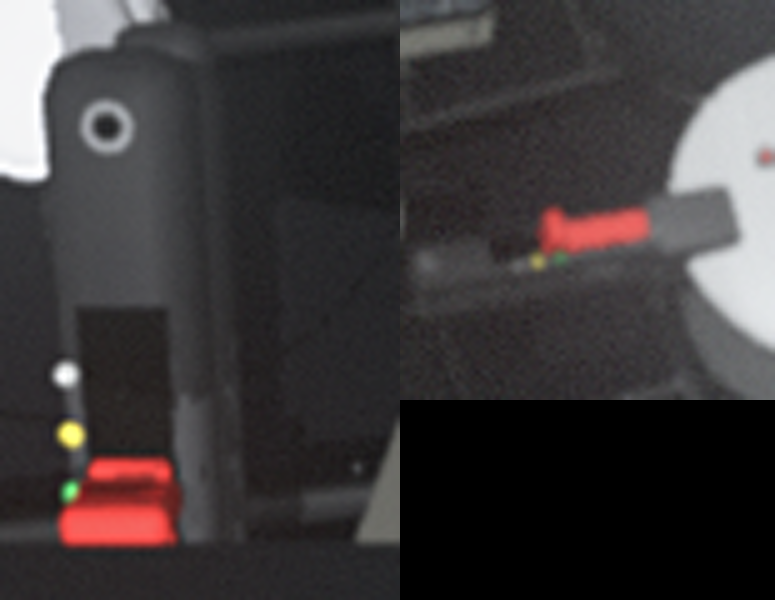

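The wrist view shows the slide's foot now at the green dot (70,490), where it started at the white one. The side view agrees, with about 8 px of travel. It is unlocked. Next I'll locate the handle for the side push.

```bash
python3 - <<'E'
from w import *
for n,p in(("end",(120,52)),("ring",(107,128)),("hL",(50,200)),("hR",(195,200)),("hL2",(60,300)),("hR2",(195,300))):
    print(n,ray("w2.pkl",(170+p[0]/5,170+p[1]/5),167).round(1))
E
python3 g.py 449 -67 173 -0.125
```

```text
end [ 413.4 -112.   167. ]
ring [ 426.7 -116.8  167. ]
hL [ 438.6 -129.5  167. ]
hR [ 441.8 -103.5  167. ]
hL2 [ 457.6 -131.4  167. ]
hR2 [ 460.6 -106.8  167. ]
t 8.75 pos [439.9 -39.6 325.7] F [-0.2  0.2  0.8] shift [-12.7 -26.1 152.7] turn [ 0.0003 -0.0021  0.0031]
```

>>> play_rows:
  deltas: [-0.008, -0.013, 0.03, 0, 0, 0, 0, 0, -0.013, 0.035, 0, 0, 0, 0, 0, 0, 0.035, 0, 0, 0, 0, 0, 0, 0.03, 0, 0, 0, 0, 0, 0, 0.023, 0, 0, 0, 0, 0, 0, 0, 0, 0, 0, 0]

```text
time: 9.35
ee_pos: [442.4, -65.4, 170.2]
eef_rot: [-0.004, 0.061, 0.998, 0.001]
force: [0.2, 0.5, 0.4]
gripper_width: 0.6
grasp_force: 0.0
```

>>> play_rows:
  deltas: [0, -0.004, 0, 0, 0, 0, 0, 0, -0.004, 0, 0, 0, 0, 0, 0, -0.004, 0, 0, 0, 0, 0, 0, 0, 0, 0, 0, 0, 0]

```text
time: 9.75
ee_pos: [444.0, -78.6, 174.8]
eef_rot: [0.001, 0.061, 0.998, -0.0]
force: [-0.6, 0.7, 0.2]
gripper_width: 0.6
grasp_force: 0.0
```

>>> play_rows:
  deltas: [0, -0.004, 0, 0, 0, 0, 0, 0, -0.004, 0, 0, 0, 0, 0, 0, 0, 0, 0, 0, 0, 0]

```text
time: 10.05
ee_pos: [442.5, -86.1, 174.0]
eef_rot: [0.0, 0.061, 0.998, -0.0]
force: [-0.3, -1.1, 0.5]
gripper_width: 0.3
grasp_force: 0.0
```

Contact is near. I'll start the arc slowly.

>>> play_rows:
  deltas: [0, -0.003, 0, 0, 0, 0, 0, 0, -0.003, 0, 0, 0, 0, 0, 0.0005, -0.0045, 0, 0, 0, -0.02, 0, 0.0005, -0.0045, 0, 0, 0, -0.02, 0, 0.0005, -0.0045, 0, 0, 0, -0.02, 0, 0, 0, 0, 0, 0, 0, 0]

```text
time: 10.65
ee_pos: [438.7, -105.3, 173.7]
eef_rot: [-0.0, 0.03, 1.0, -0.0]
force: [-0.0, 0.3, -1.0]
gripper_width: 0.3
grasp_force: 0.0
```

>>> play_rows:
  deltas: [0.0005, -0.0045, 0, 0, 0, -0.02, 0, 0.0005, -0.0045, 0, 0, 0, -0.02, 0, 0.0005, -0.0045, 0, 0, 0, -0.02, 0, 0.0005, -0.0045, 0, 0, 0, -0.02, 0, 0, 0, 0, 0, 0, 0, 0]

```text
time: 11.15
ee_pos: [436.2, -123.6, 173.8]
eef_rot: [-0.0, -0.01, 1.0, -0.0]
force: [0.5, 1.1, -0.1]
gripper_width: 0.5
grasp_force: 0.0
```

>>> play_rows:
  deltas: [0.0008, -0.007, 0, 0, 0, -0.03, 0, 0.0008, -0.007, 0, 0, 0, -0.03, 0, 0.0008, -0.007, 0, 0, 0, -0.03, 0, 0.0008, -0.007, 0, 0, 0, -0.03, 0, 0, 0, 0, 0, 0, 0, 0]

```text
time: 11.65
ee_pos: [435.0, -151.7, 173.8]
eef_rot: [0.0, -0.069, 0.998, -0.0]
force: [-0.0, -0.0, -0.1]
gripper_width: 0.6
grasp_force: 0.0
```

```bash
sed -i 's/(262,315,228,255)/(262,320,228,285)/;s/(295,335,205,225)/(295,350,205,245)/' red.py; python3 red.py
```

```text
side start (147, np.int64(269), np.int64(291), np.int64(238), np.int64(246)) now (115, np.int64(284), np.int64(303), np.int64(248), np.int64(258))
scene start (63, np.int64(301), np.int64(318), np.int64(210), np.int64(217)) now (45, np.int64(321), np.int64(333), np.int64(213), np.int64(221))
side [[272.8, 243.6], [277.1, 242.9], [281.4, 242.2]]
scene [[305.1, 214.9], [308.4, 213.9], [311.7, 212.8]]
```

The lid is turning with its slide; continue.

>>> play_rows:
  deltas: [0.0008, -0.007, 0, 0, 0, -0.03, 0, 0.0008, -0.007, 0, 0, 0, -0.03, 0, 0.0008, -0.007, 0, 0, 0, -0.03, 0, 0.0008, -0.007, 0, 0, 0, -0.03, 0, 0.0008, -0.007, 0, 0, 0, -0.03, 0, 0.0008, -0.007, 0, 0, 0, -0.03, 0, 0, 0, 0, 0, 0, 0, 0]

```text
time: 12.45
ee_pos: [439.3, -193.2, 173.8]
eef_rot: [-0.0, -0.159, 0.987, -0.0]
force: [-0.6, 0.4, -0.3]
gripper_width: 0.1
grasp_force: 0.0
```

>>> play_rows:
  deltas: [0.0005, -0.0045, 0, 0, 0, -0.02, 0, 0.0005, -0.0045, 0, 0, 0, -0.02, 0, 0, 0, 0, 0, 0, 0, 0]

```text
time: 12.75
ee_pos: [441.2, -202.2, 173.8]
eef_rot: [-0.0, -0.179, 0.984, -0.0]
force: [-0.5, 0.1, 0.4]
gripper_width: 0.2
grasp_force: 0.0
```

>>> play_rows:
  deltas: [0.0005, -0.0045, 0, 0, 0, -0.02, 0, 0, 0, 0, 0, 0, 0, 0]

```text
time: 12.95
ee_pos: [442.3, -206.6, 173.8]
eef_rot: [-0.0, -0.189, 0.982, -0.0]
force: [0.4, 0.2, -0.1]
gripper_width: 0.6
grasp_force: 0.0
```

>>> play_rows:
  deltas: [0.0005, -0.0045, 0, 0, 0, -0.02, 0, 0, 0, 0, 0, 0, 0, 0]

```text
time: 13.15
ee_pos: [443.6, -211.1, 173.8]
eef_rot: [-0.0, -0.199, 0.98, -0.0]
force: [1.0, 0.6, -0.3]
gripper_width: 0.6
grasp_force: 0.0
```

>>> play_rows:
  deltas: [0.0005, -0.0045, 0, 0, 0, -0.02, 0, 0, 0, 0, 0, 0, 0, 0]

```text
time: 13.35
ee_pos: [444.9, -215.5, 173.8]
eef_rot: [0.0, -0.208, 0.978, -0.0]
force: [-0.6, -0.3, -0.2]
gripper_width: 0.5
grasp_force: 0.0
```

>>> play_rows:
  deltas: [0.0005, -0.0045, 0, 0, 0, -0.02, 0, 0, 0, 0, 0, 0, 0, 0]

```text
time: 13.55
ee_pos: [446.1, -219.4, 173.8]
eef_rot: [-0.0, -0.218, 0.976, 0.0]
force: [-0.6, 1.9, -0.8]
gripper_width: 0.4
grasp_force: 0.9
```

>>> play_rows:
  deltas: [0.0005, -0.0045, 0, 0, 0, -0.02, 0, 0, 0, 0, 0, 0, 0, 0]

```text
time: 13.75
ee_pos: [447.1, -222.5, 173.7]
eef_rot: [-0.0, -0.228, 0.974, 0.001]
force: [-2.2, 5.4, 4.1]
gripper_width: 0.6
grasp_force: 3.0
```

```bash
python3 red.py
```

```text
side start (147, np.int64(269), np.int64(291), np.int64(238), np.int64(246)) now (120, np.int64(295), np.int64(312), np.int64(258), np.int64(271))
scene start (63, np.int64(301), np.int64(318), np.int64(210), np.int64(217)) now (27, np.int64(335), np.int64(344), np.int64(217), np.int64(222))
side [[272.8, 243.6], [277.1, 242.9], [281.4, 242.2]]
scene [[305.1, 214.9], [308.4, 213.9], [311.7, 212.8]]
```

>>> play_rows:
  deltas: [0, -0.002, 0, 0, 0, 0, 0, 0, 0, 0, 0, 0, 0, 0]

```text
time: 14.05
ee_pos: [447.7, -223.7, 173.7]
eef_rot: [-0.001, -0.228, 0.974, 0.002]
force: [-2.8, 6.1, 4.8]
gripper_width: 0.6
grasp_force: 3.8
```

>>> play_rows:
  deltas: [0, -0.002, 0, 0, 0, 0, 0, 0, 0, 0, 0, 0, 0, 0]

```text
time: 14.25
ee_pos: [448.5, -225.4, 173.7]
eef_rot: [-0.001, -0.228, 0.974, 0.002]
force: [-3.4, 7.5, 4.4]
gripper_width: 0.5
grasp_force: 4.0
```

The force now rises steadily, as it would against the stop. I'll back off (tool +y), rise and measure.

>>> play_rows:
  deltas: [0, 0.01, 0, 0, 0, 0, 0, 0, 0.02, 0, 0, 0, 0, 0, 0, 0.02, -0.01, 0, 0, 0, 0, 0, 0.01, -0.04, 0, 0, 0, 0, 0, 0, -0.04, 0, 0, 0, 0, 0, 0.02, -0.04, 0, 0, 0, 0, 0.02, 0.02, -0.02, 0, 0, 0, 0, 0.03, 0.02, 0, 0, 0, 0, 0, 0, 0, 0, 0, 0, 0, 0]

```text
time: 15.15
ee_pos: [349.0, -140.9, 324.9]
eef_rot: [0.0, -0.227, 0.974, -0.001]
force: [0.9, -0.2, 0.3]
gripper_width: 0.5
grasp_force: 0.0
```

```bash
python3 red.py|grep now; python3 - <<'E'
from bench import env,cams
import cv2,pickle,numpy as np
d2={n:cams.camera(n) for n in("side","scene")};pickle.dump(d2,open("cam1.pkl","wb"))
o=env.observe();print(o["ee_pos"],o["time"])
f=lambda i:cv2.resize(i,None,fx=5,fy=5,interpolation=cv2.INTER_CUBIC)
a=f(d2["side"]["image"][195:285,245:385]); b=f(d2["scene"]["image"][195:265,270:400])
s=d2["side"]["image"][195:285,225:385];t=d2["scene"]["image"][175:265,240:400]
g=lambda i:cv2.resize(i,(533,300),interpolation=cv2.INTER_CUBIC)
cv2.imwrite("pics/f.png",np.vstack([g(s),g(t)]))
E
```

```text
side start (147, np.int64(269), np.int64(291), np.int64(238), np.int64(246)) now (144, np.int64(295), np.int64(312), np.int64(259), np.int64(275))
scene start (63, np.int64(301), np.int64(318), np.int64(210), np.int64(217)) now (52, np.int64(335), np.int64(345), np.int64(205), np.int64(226))
[ 351.92379627 -141.98406901  323.63279651] 15.35
```

View pics/f.png

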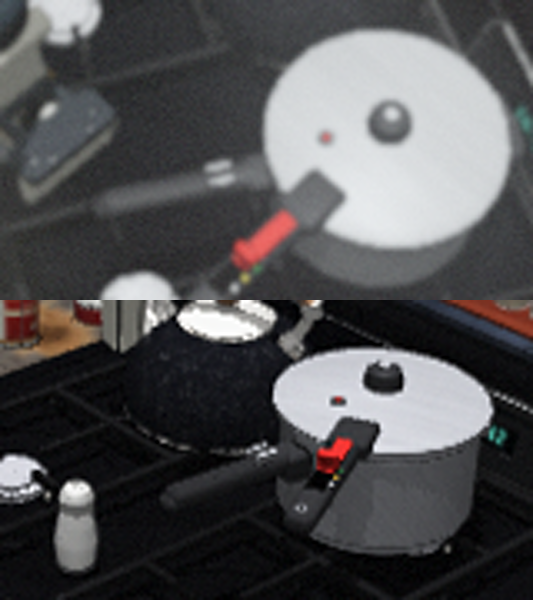

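The lid handle is swung well clear of the pot's handle, with the tab at side crop (245,250). The cooker, kettle and shaker look unmoved. Now to put a number on the angle.

```bash
python3 - <<'E'
from m import *
d1=pickle.load(open("cam1.pkl","rb"))
def pl(n,px,z):
    c=d[n];v=c["T"][:3,:3]@np.linalg.inv(c["camera_matrix"])@[*px,1];t=c["T"][:3,3];return (t+v*(z-t[2])/v[2])[:2]
def cen(im,box):
    x0,x1,y0,y1=box;i=im[y0:y1,x0:x1].astype(int);m=(i[...,2]>110)&(i[...,2]>1.8*i[...,1])&(i[...,2]>1.8*i[...,0]);y,x=np.nonzero(m);return x.mean()+x0,y.mean()+y0
B=(262,320,228,290)
for z0 in(24,30):
    K=pl("side",(342.6,227.6),z0+158);C=np.array(K)
    a=pl("side",cen(d["side"]["image"],B),z0+142);b=pl("side",cen(d1["side"]["image"],B),z0+142)
    A=lambda p:np.arctan2(*(C-p)[::-1]);print(C.round(1),a.round(1),b.round(1),"R",np.linalg.norm(C-a).round(1),np.linalg.norm(C-b).round(1),"dtheta",A(b)-A(a))
for n,b in(("side",(325,360,215,250)),("scene",(340,372,180,212)),("side",(228,255,220,255)),("scene",(250,275,225,262))):
    x0,x1,y0,y1=b;g=lambda q:np.float32(cv2.cvtColor(q[n]["image"][y0:y1,x0:x1],cv2.COLOR_BGR2GRAY))
    print(n,"image shift",np.round(cv2.phaseCorrelate(g(d),g(d1)),2))
E
```

```text
[ 675.8 -139.5] [ 498.1 -120.5] [ 535.  -211.7] R 178.8 158.3 dtheta 0.5801074963568427
[ 673.8 -142.4] [ 497.1 -123.5] [ 533.8 -214.1] R 177.7 157.3 dtheta 0.580214835559745Traceback (most recent call last):
  File "<stdin>", line 14, in <module>
    return _wrapfunc(a, 'round', decimals=decimals, out=out)
    return _wrapit(obj, method, *args, **kwds)
    conv = _array_converter(obj)
ValueError: setting an array element with a sequence. The requested array has an inhomogeneous shape after 1 dimensions. The detected shape was (2,) + inhomogeneous part.
```

```bash
python3 - <<'E'
from m import *
d1=pickle.load(open("cam1.pkl","rb"))
def pl(n,px,z):
    c=d[n];v=c["T"][:3,:3]@np.linalg.inv(c["camera_matrix"])@[*px,1];t=c["T"][:3,3];return (t+v*(z-t[2])/v[2])[:2]
for n,ps,o in(("side",((104,204),(262,171)),(225,195)),("scene",((172,195),(285,160)),(240,175))):
    e,f=[pl(n,np.array(p)/3.331+o,131) for p in ps];print(n,"lower handle",e.round(),f.round(),np.arctan2(*(f-e)[::-1]).round(3))
for n,b in(("side",(325,360,215,250)),("scene",(340,372,180,212)),("side",(228,255,220,255)),("scene",(250,275,225,262))):
    x0,x1,y0,y1=b;g=lambda q:np.float32(cv2.cvtColor(q[n]["image"][y0:y1,x0:x1],cv2.COLOR_BGR2GRAY))
    print(n,"image shift",cv2.phaseCorrelate(g(d),g(d1)))
E
```

```text
side lower handle [ 427. -126.] [ 564. -138.] -0.082
scene lower handle [ 420. -129.] [ 541. -147.] -0.152
side image shift ((0.1699213115329492, 0.09607521449661505), 1.0013496184974542)
scene image shift ((0.03473389642783431, -0.0730654003263993), 0.7888737041503191)
side image shift ((6.581849386991861, 2.7783798584086874), 0.06650373793433233)
scene image shift ((0.47442043436264925, -0.06600115027171682), 1.0280000488758088)
```

```bash
python3 - <<'E'
from m import *
d1=pickle.load(open("cam1.pkl","rb"))
def pl(n,px,z):
    c=d[n];v=c["T"][:3,:3]@np.linalg.inv(c["camera_matrix"])@[*px,1];t=c["T"][:3,3];return (t+v*(z-t[2])/v[2])[:2]
for z0 in(24,30):
  C=pl("scene",np.array((577,97))/5+off["scene"],z0+158)
  A=lambda p:(np.arctan2(*(C-p)[::-1]).round(3),np.linalg.norm(C-p).round(0))
  for nm,p,z in(("ring",(302,208),136),("lowEnd",(170,196),97),("lowNeck",(285,160),103)):
    print(z0,nm,A(pl("scene",np.array(p)/3.331+off["scene"],z0+z)))
  print("start ring",A(pl("scene",np.array((252,228))/5+off["scene"],z0+136)))
E
```

```text
24 ring (np.float64(0.469), np.float64(243.0))
24 lowEnd (np.float64(-0.09), np.float64(248.0))
24 lowNeck (np.float64(0.026), np.float64(130.0))
start ring (np.float64(-0.131), np.float64(244.0))
30 ring (np.float64(0.469), np.float64(241.0))
30 lowEnd (np.float64(-0.092), np.float64(246.0))
30 lowNeck (np.float64(0.022), np.float64(129.0))
start ring (np.float64(-0.132), np.float64(242.0))
```

The lid angle relative to the pot's handle is 0.469 + 0.09 ≈ 0.56 rad, the open stop. The pot's middle has not shifted. I'm handing it in.

```bash
python3 -c "
from bench import env
print(env.sign_off())"
```

```text
the job is handed in; nothing more can be done
None
```

I handed the job in: by my measurements the slide is at its second stop and the lid is at its open stop (about 0.56 rad). The cooker turned about 0.04 rad but did not shift, and the kettle, shaker, mill and onion were not touched. The sign-off returned no verdict.

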